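# Load a small jar into the find-photographing carousel and index it

### The job

Gently set the small straight-sided jar (not the tall flask or the bowl) upright in the carousel's empty pocket at the loading tongue and let go of it. Then turn the carousel one click counter-clockwise (seen from above), so that the jar stands in front of the camera, and leave the carousel resting in that click.

Things in the scene. Friction and masses are not known exactly. Their poses are not given: they have to be found in the camera images.
- jar: Small glazed jar, 62 mm tall: straight round body 46 mm across from 20 to 44 mm up, foot 40 mm, neck 31 mm (52 mm up), rim 38 mm; about 0.12 kg. Upright on the table, in any of three places; a 95 mm tall flask and a low bowl (82 mm across, 30 mm tall) stand in the others. Origin: centre of its underside; z up its axis.
- pocket (a point): Centre of the floor (34 mm above the table) of the pocket to load: at the start, the one at the loading tongue, a grey strip ending in a 24 mm high metal block 190 mm from the axis. Six such cups, inner diameter 66, outer 74, wall 10 mm high, stand every 60 degrees, 105 mm from the axis, on a 300 mm disc. The point turns with the wheel; x points to the axis, z up.
- grip (a point): On the wheel's axis, 84 mm above the table, inside the black bar fixed on top of the wheel to turn it by. The bar is 70 mm long, 14 mm wide, 34 mm tall (64 to 98 mm above the table), on a 12 mm post. Its length lies along this point's x, which points straight away from the pocket to load; y across the bar, z up.
- wheel (a joint): Wheel angle, rad, 0 at the start, + counter-clockwise from above. A click detent centres it every 60 degrees (1.047); turning slowly takes up to 0.2 N m, most at 15 degrees; let go beyond half-way it runs on to the next click, before that it springs back. One click on from the tongue is the fixed camera (106 mm high, front 168 mm from the axis); its pocket holds a pot foot (54 mm across, 24 tall).
Mind the look-alikes: they are no part of the job. What is shaped like the jar but green is not meant.

How it is judged:
By the outcome, as a careful person would: the job done as asked, in the order asked, and still so for the second after the job is handed in, with the robot touching nothing.
It also fails if it takes over 51 s, if anything falls off the work surface, if the arm or the gripper's body presses on something with over 40 N, if the wrist force passes 120 N, or if a joint passes its speed limit or range.

### The arm

A 7-joint arm with a two-finger parallel gripper is mounted at the origin on the work surface. World frame = base frame: x ahead of the robot, y to its left, z up, the work surface at z = 0. Lengths are in m, angles in rad, forces in N, time in s.
With the tool pointing down it reaches from about 0.4 to 0.85 m from the base axis. Payload 10.4 kg.
Tool frame: the origin (TCP) lies between the finger pads; the fingertips stand 19 mm ahead of it and the grasp point (between the pads) is the TCP; x points along the fingers, y is the direction in which the jaws open and shut, and the axes are right-handed (so a half turn about x gives the same grasp; the last joint's range is limited). The gripper opens to 87 mm and grips with 3 to 60 N. Pads are 19 mm wide; open, the fingers measure 117 mm over their backs; the gripper's body (75 mm by 190 mm) begins 51 mm behind the grasp point.
Start: joints at [1.168, 0.332, -0.065, 1.46, 0.022, 1.35, -0.088], TCP at [0.232, -0.58, 0.242] pointing down, gripper open.
Joint ranges: [-2.6, 2.6], [-0.5, 2.12], [-1.47, 1.34], [0.16, 2.42], [-1.27, 4.41], [0.06, 2.06], [-2.6, 2.6]. Speed limits (rad/s): [2.22, 2.22, 2.79, 2.79, 3.14, 3.14, 3.14].

### API

Orientations are given as a unit quaternion [x, y, z, w].
In Python, from bench import r gives the robot as it stands.
- The arm moves only by the tool drive_tool, never from a script. Its argument "motion" is a list of rows, each a list of 4 numbers: the shift along the tool's x, y, z in cm, then the turn about the tool's x in units of 5 degrees (1.0 is 5 degrees). In form: [[tx, ty, tz, twist], ...]. A call has 1 to 20 rows; each row is the pose to reach, as a shift and turn from the pose commanded when the call began, along the tool's axes at that moment; what a row does not reach only later rows make up. A row lasts 1/12 s, in which the tool goes at most 41.7 mm and 7.16 degrees, less where a joint would pass 70% of its speed; a pose out of reach is approached as far as the arm can. A call with a gripper value outside its range is refused whole. "grip" is the closure in counts, from 0 (fully open) to 255 (shut), set as the call begins (left out, the last holds). The fingers move at their own pace and stop on an object; "force" is the grip in N (left out, the last holds). Time passes only in rows, so rows that repeat a pose let the fingers close. It gives the time, the measured TCP pose, the force and the opening at its end, in the units of the state.
- r.read_state(): the state, without advancing time (a new reading comes with each control period).
- r.camera(name): name is "scene" or "top"; returns the picture (480x640x3 uint8, red, green, blue); there is no depth.
- r.calibration(name): a dict with "fx", "fy", "cx", "cy" (pixels), "dist" ([k1, k2, p1, p2, k3] as OpenCV has them; the pictures are not rectified), "xyz" and "orientation" of the camera in the world. Camera axes: x right, y up, looking along -z (the intrinsics and any distortion apply to the point x, -y, -z); pixel columns grow to the right and rows downward; lengths in m; the calibration is good to about 2 mm. A picture is of the moment at which its call begins. calibration takes no time and is no camera call.
- r.close_job(): hands the job in, once; it reports no verdict.
The state is a dict: "time": time; "joint_positions": joint angles; "joint_vel": joint speeds; "joint_torque": joint torques, N m; "ee_pos": TCP position; "eef_rot": TCP orientation; "ft_force": force on the tool from outside, world axes, zero at the start; "torque": the same for the moment, N m; "width": finger opening in m.
Only numpy, scipy, OpenCV 4.12 (cv2) and the standard library are available. Lean on these libraries where they do the work, as an engineer would, in place of code of your own. Each camera call takes 0.05 s, during which the arm holds its last target.

## Working session

There is one attempt and no reset: what is moved stays moved. The work goes in short steps, Python scripts to look and compute and a tool call to move; the robot and the scene stay as the last step left them, time stands still between calls to the robot, and variables do not carry over. Pictures are saved under pics/ and viewed, and the job is handed in when it is done.

Besides the shell and the picture viewer there is one more tool, called after "Emit:" as name(argument=value, ...) on one line, values as JSON. drive_tool: Moves the arm, as the interface text tells. Its arguments: {"type":"object","properties":{"motion":{"type":"array","items":{"type":"array","items":{"type":"number"}}},"grip":{"type":"number"},"force":{"type":"number"}},"required":["motion"]}

```bash
mkdir -p pics; ls; python3 - <<'E'
from bench import r
import cv2
print(r.read_state())
for n in("scene","top"):
    print(n,r.calibration(n))
    cv2.imwrite(f"pics/{n}0.png",r.camera(n)[:,:,::-1])
E
```

```text
pics
{'time': 0.0, 'joint_positions': array([ 1.16840158,  0.33285015, -0.06466899,  1.46091932,  0.02161268,
        1.34987214, -0.08849722]), 'joint_vel': array([ 0.00082341, -0.00058954, -0.00051235,  0.00127855, -0.00189717,
        0.00063044, -0.0009551 ]), 'joint_torque': array([-2.71358031e-04, -6.23253036e+01,  2.45548639e-02, -3.89891088e+01,
       -6.13386068e-02,  3.98686482e-02,  1.64286625e-04]), 'ee_pos': array([ 0.23155558, -0.5801558 ,  0.24077791]), 'eef_rot': array([-0.69427633, -0.13393438,  0.6945149 , -0.13300761]), 'ft_force': array([-0.01147519,  0.48128538,  0.81337017]), 'torque': array([-0.00014301, -0.00031521,  0.01424236]), 'width': 0.08695374715712186}
scene {'fx': 564.2411634541229, 'fy': 564.2411634541229, 'cx': 317.91043419691556, 'cy': 252.96772067226712, 'dist': array([-0.12494224,  0.        ,  0.        ,  0.        ,  0.        ]), 'xyz': array([1.00086627, 0.45935115, 0.71758113]), 'orientation': array([0.14815751, 0.3364079 , 0.85009335, 0.37712116])}
top {'fx': 458.87671219049173, 'fy': 458.87671219049173, 'cx': 324.4176618377078, 'cy': 225.58728373901602, 'dist': array([-0.0310269,  0.       ,  0.       ,  0.       ,  0.       ]), 'xyz': array([0.38573297, 0.07946943, 0.85354088]), 'orientation': array([ 0.08358046, -0.08222459, -0.70031211,  0.70414229])}
```

View pics/scene0.png

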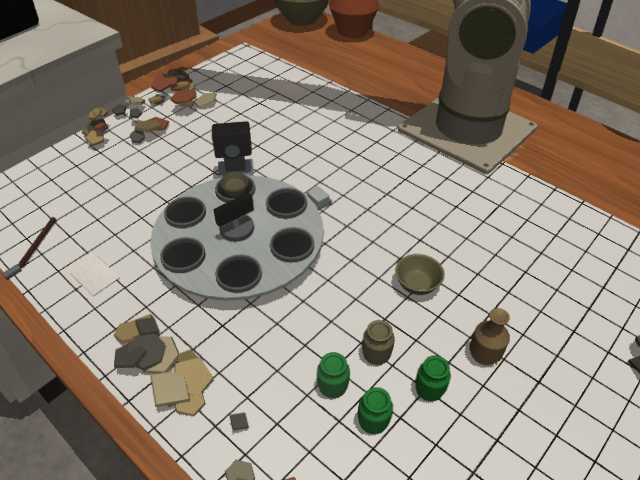

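View pics/top0.png

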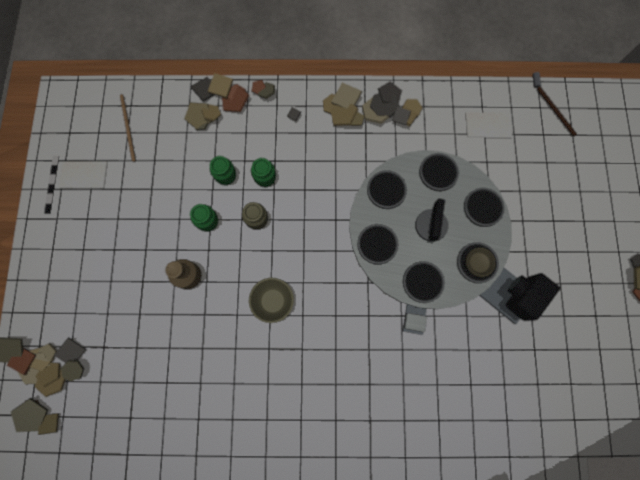

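Jar candidates in the top view: brown-olive (255,215), and green at (222,170), (263,172) and (203,217). The flask is at (183,272) and the bowl at (272,300). The brown-olive one, at scene (378,342), fits the description because it isn't green and is the size of the jar. I'll confirm it in a crop and measure.

```bash
cat > h.py <<'E'
import numpy as np, cv2
from scipy.spatial.transform import Rotation as R
from bench import r
def K(c): return np.array([[c['fx'],0,c['cx']],[0,c['fy'],c['cy']],[0,0,1.]])
def onplane(n,uv,z):
    c=r.calibration(n)
    p=cv2.undistortPoints(np.array(uv,float).reshape(-1,1,2),K(c),c['dist']).reshape(-1,2)
    d=np.c_[p[:,0],-p[:,1],-np.ones(len(p))]@R.from_quat(c['orientation']).as_matrix().T
    return c['xyz']+d*((z-c['xyz'][2])/d[:,2])[:,None]
def proj(n,P):
    c=r.calibration(n)
    q=(np.array(P,float).reshape(-1,3)-c['xyz'])@R.from_quat(c['orientation']).as_matrix()
    q=q*[1,-1,-1]
    return cv2.projectPoints(q,np.zeros(3),np.zeros(3),K(c),c['dist'])[0].reshape(-1,2)
E
python3 - <<'E'
from h import *
t=cv2.imread('pics/top0.png');s=cv2.imread('pics/scene0.png')
a=cv2.resize(t[145:325,150:310],None,fx=2.5,fy=2.5,interpolation=2)
b=cv2.resize(s[290:440,300:460],(400,375),interpolation=2);b=cv2.copyMakeBorder(b,0,75,0,0,0)
cv2.imwrite('pics/c1.png',np.hstack([a,b]))
a=cv2.resize(t[140:340,340:560],None,fx=3.6,fy=3,interpolation=2)[:, :800]
cv2.imwrite('pics/c2.png',cv2.resize(t[145:340,340:565],None,fx=3,fy=3,interpolation=2))
cv2.imwrite('pics/c3.png',cv2.resize(s[110:310,140:340],None,fx=3,fy=3,interpolation=2))
print('jar top',onplane('top',[(255,213)],.062),'scene',onplane('scene',[(379,328)],.062))
for k,(uv,z) in dict(g1=((221,165),.062),g2=((262,167),.062),g3=((202,213),.062),flask=((175,270),.095),bowl=((272,300),.02)).items(): print(k,onplane('top',[uv],z).round(3))
cups=[(439,171),(485,206),(478,262),(423,281),(378,243),(387,188)]
P=onplane('top',cups,.044);print(P.round(4))
print(P.mean(0),np.linalg.norm(P-P.mean(0),axis=1))
E
```

```text
jar top [[0.59773533 0.20572207 0.062     ]] scene [[0.59664867 0.20836145 0.062     ]]
g1 [[0.689 0.272 0.062]]
g2 [[0.685 0.197 0.062]]
g3 [[0.597 0.301 0.062]]
flask [[0.49  0.33  0.095]]
bowl [[0.447 0.175 0.02 ]]
[[ 0.6857 -0.1322  0.044 ]
 [ 0.6182 -0.2135  0.044 ]
 [ 0.5142 -0.1931  0.044 ]
 [ 0.4799 -0.0931  0.044 ]
 [ 0.5479 -0.015   0.044 ]
 [ 0.6517 -0.0339  0.044 ]]
[ 0.58293119 -0.11345796  0.044     ] [0.10450785 0.1061095  0.10520945 0.10505036 0.10455441 0.10520087]
```

View pics/c1.png

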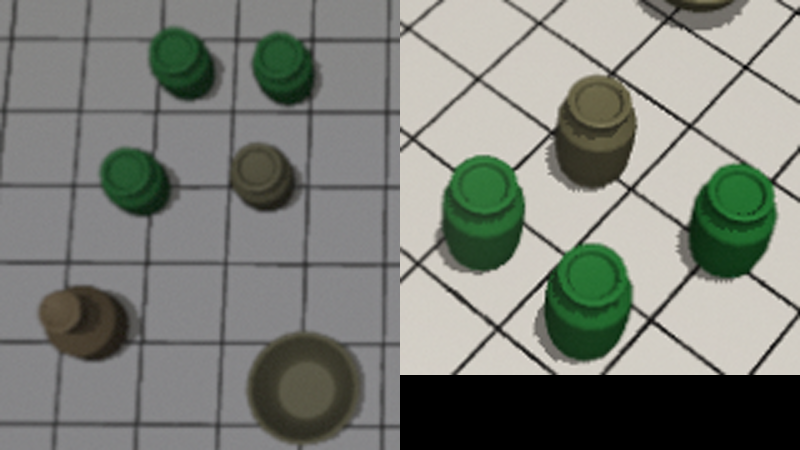

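View pics/c2.png

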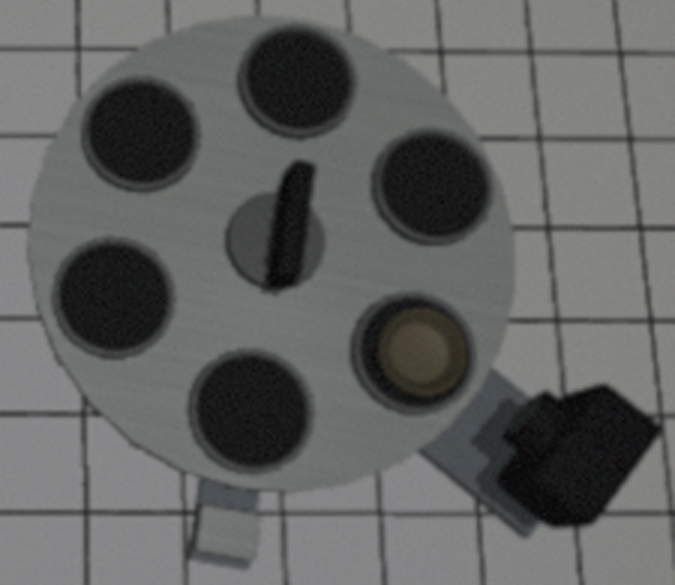

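View pics/c3.png

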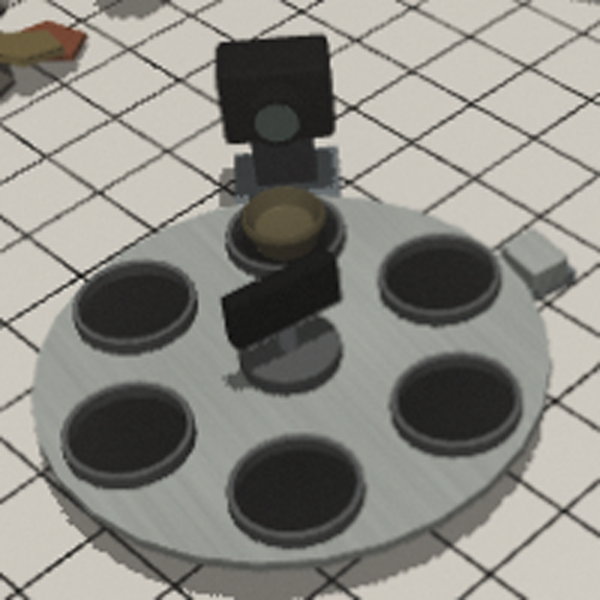

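The crop confirms the target: brown-olive, straight-sided jar at about (0.597, 0.207), and both views agree to about 3 mm. The flask is the long-necked one. The cup radii come out at 104.5–106 mm against the given 105, so I trust the axis at (0.583, -0.1135) and the tongue pocket at (0.480, -0.093).

```bash
cat >> h.py <<'E'
def go(x,y,z,yaw=None,show=True):
    s=r.read_state(); M=R.from_quat(s['eef_rot']).as_matrix()
    d=M.T@(np.array([x,y,z])-s['ee_pos'])*100
    cur=np.degrees(np.arctan2(M[1,1],M[0,1])); tw=None
    if yaw is not None: tw=-((yaw-cur+90)%180-90)/5
    print('t',round(s['time'],2),'pos',s['ee_pos'].round(4),'down',M[:,0].round(3),'jawyaw',cur.round(1),'move',d.round(2),'twist',tw,'q7',s['joint_positions'][6].round(2),'F',s['ft_force'].round(1),'w',s['width'].round(4))
E
python3 - <<'E'
from h import *
go(.597,.207,.24,50); go(.597,.207,.24,78.8); go(.597,.207,.24,-45)
# refine axis/tongue: mask jar rims
P=onplane('top',[(439,171),(485,206),(478,262),(423,281),(378,243),(387,188)],.044)[:,:2]
c=P.mean(0);a=np.unwrap(np.arctan2(*(P-c)[:,::-1].T),period=2*np.pi);print(c,(np.degrees(a)%60).round(1))
print('bar ends',onplane('top',[(340+302/3,145+165/3),(340+283/3,145+285/3)],.098))
E
```

```text
Traceback (most recent call last):
  File "h.py", line 20, in go
    print('t',round(s['time'],2),'pos',s['ee_pos'].round(4),'down',M[:,0].round(3),'jawyaw',cur.round(1),'move',d.round(2),'twist',tw,'q7',s['joint_positions'][6].round(2),'F',s['ft_force'].round(1),'w',s['width'].round(4))
                                                                                                                                                                                                           ^^^^^^^^^^^^^^^^
AttributeError: 'float' object has no attribute 'round'
```

```bash
sed -i "s/s\['width'\].round(4)/round(s['width'],4)/" h.py
python3 - <<'E'
from h import *
go(.597,.207,.24,50); go(.597,.207,.24,78.8); go(.597,.207,.24,-45)
P=onplane('top',[(439,171),(485,206),(478,262),(423,281),(378,243),(387,188)],.044)[:,:2]
c=P.mean(0);a=np.arctan2(*(P-c)[:,::-1].T);print(c,(np.degrees(a)%60).round(1))
print('bar ends',onplane('top',[(340+302/3,145+165/3),(340+283/3,145+285/3)],.098))
E
```

```text
t 0.1 pos [ 0.2316 -0.5802  0.2409] down [-0.001  0.001 -1.   ] jawyaw -68.2 move [  0.16 -59.56 -63.12] twist 12.352375781674965 q7 -0.09 F [-0.7  0.1 -0.8] w 0.0867
t 0.1 pos [ 0.2316 -0.5802  0.2409] down [-0.001  0.001 -1.   ] jawyaw -68.2 move [  0.16 -59.56 -63.12] twist 6.592375781674969 q7 -0.09 F [-0.7  0.1 -0.8] w 0.0867
t 0.1 pos [ 0.2316 -0.5802  0.2409] down [-0.001  0.001 -1.   ] jawyaw -68.2 move [  0.16 -59.56 -63.12] twist -4.647624218325035 q7 -0.09 F [-0.7  0.1 -0.8] w 0.0867
[ 0.58293119 -0.11345796] [49.7 49.4 49.2 48.8 49.6 49.1]
bar ends [[ 0.61292971 -0.11813794  0.098     ]
 [ 0.54268196 -0.10367475  0.098     ]]
```

Emit:
drive_tool(motion=[[0,-1,-1,0],[0,-3,-3,0],[0,-5.5,-6,-0.3],[0,-8,-8.5,-0.6],[0,-10.5,-11,-0.9],[0,-13,-14,-1.2],[0,-15.5,-16.5,-1.5],[0,-18,-19,-1.8],[0,-20.5,-22,-2.1],[0,-23,-24.5,-2.4],[0,-25.5,-27,-2.7],[0,-28,-30,-3],[0,-30.5,-32.5,-3.3],[0,-33,-35,-3.6],[0,-35.5,-38,-3.9],[0,-38,-40.5,-4.2],[0,-40.5,-43,-4.6],[0,-43,-45.5,-4.6],[0,-45,-47.5,-4.6],[0,-46,-49,-4.6]], grip=0)

```text
time: 1.77
ee_pos: [0.5164, 0.0322, 0.2415]
eef_rot: [0.653, 0.271, -0.653, 0.27]
ft_force: [-0.3, 0.4, 0.2]
width: 0.0869
```

```bash
python3 -c "
from h import *
go(.597,.207,.14,-45)"
```

```text
t 1.77 pos [0.5164 0.0322 0.2415] down [-0.     0.001 -1.   ] jawyaw -45.0 move [ 10.17  -6.66 -18.05] twist -0.006570744761569358 q7 -1.01 F [-0.3  0.4  0.2] w 0.0869
```

Emit:
drive_tool(motion=[[0,-0.5,-1,0],[0.5,-1,-3,0],[1.5,-2,-5.5,0],[2.5,-3,-8,0],[3.5,-4,-10.5,0],[5,-5,-13,0],[6.5,-6,-15.5,0],[8,-6.4,-17,0],[9.5,-6.6,-17.8,0],[10.2,-6.6,-18,0],[10.2,-6.6,-18,0],[10.2,-6.6,-18,0],[10.2,-6.6,-18,0]])

```text
time: 2.85
ee_pos: [0.598, 0.2011, 0.1406]
eef_rot: [0.654, 0.269, -0.654, 0.269]
ft_force: [-0.7, 0.0, 0.3]
width: 0.087
```

```bash
python3 -c "
from h import *
go(.597,.207,.035,-45)
cv2.imwrite('pics/s1.png',r.camera('scene')[:,:,::-1])
cv2.imwrite('pics/t1.png',r.camera('top')[:,:,::-1])
a=cv2.imread('pics/s1.png')[230:430,270:520];b=cv2.imread('pics/t1.png')[130:330,170:320]
cv2.imwrite('pics/m1.png',cv2.resize(np.hstack([a,b]),None,fx=2,fy=2))"
```

```text
t 2.85 pos [0.598  0.2011 0.1406] down [ 0.001 -0.    -1.   ] jawyaw -45.3 move [10.56 -0.5  -0.33] twist -0.06197466306686863 q7 -1.42 F [-0.7  0.   0.3] w 0.087
```

View pics/m1.png

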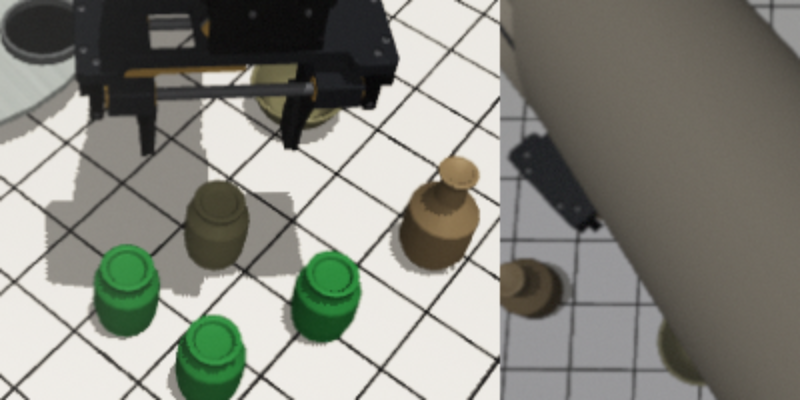

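The gripper is open above the brown jar, at about (215,225) in the crop, and clear of the green ones. Descending.

Emit:
drive_tool(motion=[[0.5,-0.3,-0.2,0],[2,-0.5,-0.3,0],[4,-0.5,-0.3,0],[6,-0.5,-0.3,0],[7.5,-0.5,-0.3,0],[8.5,-0.5,-0.3,0],[9.5,-0.5,-0.3,0],[10.2,-0.5,-0.3,0],[10.6,-0.5,-0.3,0],[10.6,-0.5,-0.3,0],[10.6,-0.5,-0.3,0],[10.6,-0.5,-0.3,0]])

```text
time: 3.95
ee_pos: [0.5967, 0.2079, 0.0343]
eef_rot: [0.654, 0.269, -0.653, 0.269]
ft_force: [0.5, 1.5, 0.1]
width: 0.0872
```

```bash
python3 -c "
from h import *
go(.597,.207,.035,-45)
cv2.imwrite('pics/s2.png',cv2.resize(r.camera('scene')[230:430,270:520,::-1],None,fx=3,fy=3))"
```

```text
t 3.95 pos [0.5967 0.2079 0.0343] down [ 0.001  0.    -1.   ] jawyaw -45.2 move [-0.07  0.08  0.04] twist -0.04868938818675019 q7 -1.48 F [0.5 1.5 0.1] w 0.0872
```

View pics/s2.png

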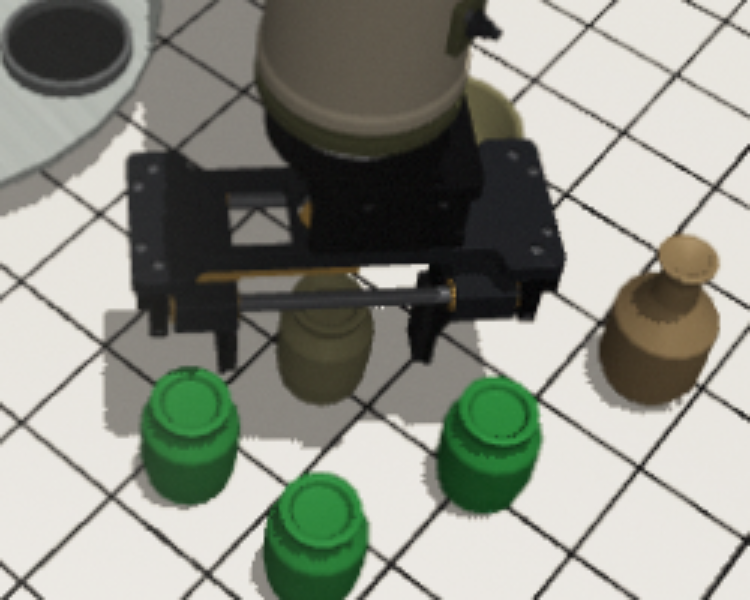

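The jar (325,345) sits between the two fingers with the green ones clear, so I'll close the gripper.

Emit:
drive_tool(motion=[[0,0,0,0],[0,0,0,0],[0,0,0,0],[0,0,0,0],[0,0,0,0],[0,0,0,0],[0,0,0,0],[0,0,0,0],[0,0,0,0],[0,0,0,0]], grip=255, force=15)

```text
time: 4.83
ee_pos: [0.5963, 0.2076, 0.0335]
eef_rot: [0.654, 0.269, -0.654, 0.269]
ft_force: [-0.2, -0.1, -0.5]
width: 0.0452
```

Opening is 45 mm, which matches the 46 mm body. Lifting to about 0.17.

Emit:
drive_tool(motion=[[-0.3,0,0,0],[-1,0,0,0],[-2,0,0,0],[-3.5,0,0,0],[-5,0,0,0],[-6.5,0,0,0],[-8,0,0,0],[-9.5,0,0,0],[-11,0,0,0],[-12.5,0,0,0],[-13.5,0,0,0],[-13.8,0,0,0],[-14,0,0,0],[-14,0,0,0],[-14,0,0,0]])

```text
time: 6.08
ee_pos: [0.5959, 0.2075, 0.1728]
eef_rot: [-0.653, -0.269, 0.654, -0.269]
ft_force: [-0.1, 0.1, -1.7]
width: 0.0451
```

```bash
python3 -c "
from h import *
go(.4797,-.094,.17,-100.7)
cv2.imwrite('pics/s3.png',cv2.resize(r.camera('scene')[150:430,240:520,::-1],None,fx=2,fy=2))"
```

```text
t 6.08 pos [0.5959 0.2075 0.1728] down [-0.001 -0.    -1.   ] jawyaw -45.2 move [ 0.31 13.22 29.48] twist 11.092509263848905 q7 -1.41 F [-0.1  0.1 -1.7] w 0.0451
```

View pics/s3.png

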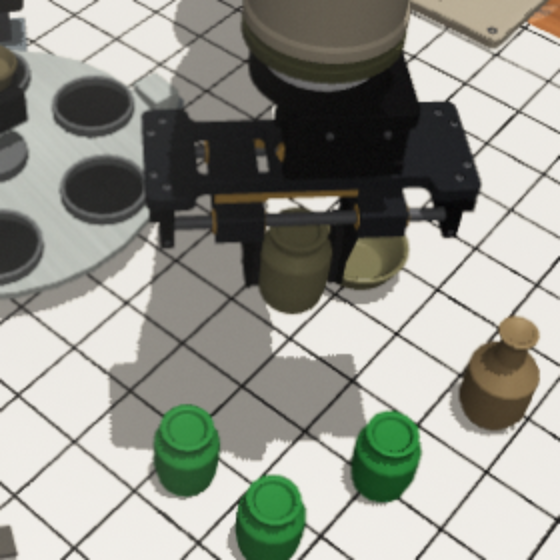

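The jar is held upright at (295,265). Carrying it over the pocket.

Emit:
drive_tool(motion=[[0,0.2,0.5,0.1],[0,0.7,1.5,0.4],[0,1.3,3,1],[0,2.1,4.7,1.7],[0,3,6.6,2.4],[0,3.8,8.5,3.1],[0,4.7,10.5,3.8],[0,5.6,12.5,4.6],[0,6.5,14.5,5.4],[0,7.4,16.5,6.2],[0,8.3,18.5,7],[0,9.2,20.5,7.8],[0,10.1,22.5,8.6],[0,10.9,24.3,9.3],[0,11.6,26,9.9],[0,12.2,27.4,10.4],[0,12.7,28.4,10.8],[0,13,29.1,11],[0,13.2,29.4,11.1],[0,13.2,29.5,11.1]])

```text
time: 7.8
ee_pos: [0.4798, -0.094, 0.1735]
eef_rot: [0.704, -0.066, -0.704, -0.066]
ft_force: [-0.6, 0.5, -1.0]
width: 0.0449
```

Emit:
drive_tool(motion=[[0,0,0,0],[0,0,0,0],[0,0,0,0]])

```text
time: 8.05
ee_pos: [0.48, -0.093, 0.1735]
eef_rot: [0.704, -0.066, -0.704, -0.066]
ft_force: [-0.4, 0.1, -0.7]
width: 0.0448
```

```bash
python3 -c "
from h import *
go(.4797,-.094,.085,-100.7)
cv2.imwrite('pics/s4.png',cv2.resize(r.camera('scene')[80:330,130:430,::-1],None,fx=2,fy=2))"
```

```text
t 8.05 pos [ 0.48   -0.093   0.1735] down [ 0.  0. -1.] jawyaw -100.6 move [8.85 0.11 0.01] twist 0.011004102837833329 q7 -1.7 F [-0.4  0.1 -0.7] w 0.0448
```

View pics/s4.png

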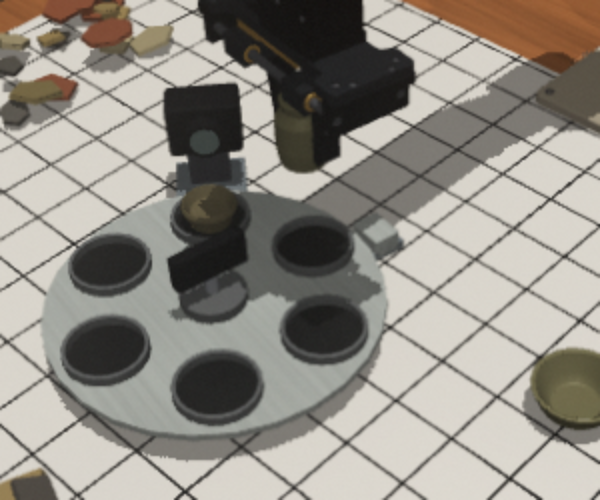

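Lined up above the tongue pocket (313,243) and clear of the camera. Lowering.

Emit:
drive_tool(motion=[[0.3,0.1,0,0],[1,0.1,0,0],[2.2,0.1,0,0],[3.5,0.1,0,0],[4.8,0.1,0,0],[6,0.1,0,0],[7.2,0.1,0,0],[8.2,0.1,0,0],[8.9,0.1,0,0],[9.3,0.1,0,0],[9.6,0.1,0,0],[9.6,0.1,0,0],[9.6,0.1,0,0]])

```text
time: 9.18
ee_pos: [0.4798, -0.0948, 0.0778]
eef_rot: [0.704, -0.066, -0.704, -0.066]
ft_force: [0.2, -0.4, -0.6]
width: 0.0447
```

```bash
python3 -c "
from h import *
go(.4797,-.094,.068,-100.7)
cv2.imwrite('pics/s5.png',cv2.resize(r.camera('scene')[130:280,200:380,::-1],None,fx=4,fy=4))"
```

```text
t 9.18 pos [ 0.4798 -0.0948  0.0778] down [ 0.001 -0.    -1.   ] jawyaw -100.7 move [ 0.98 -0.08  0.02] twist -0.007871321844370982 q7 -1.76 F [ 0.2 -0.4 -0.6] w 0.0447
```

View pics/s5.png

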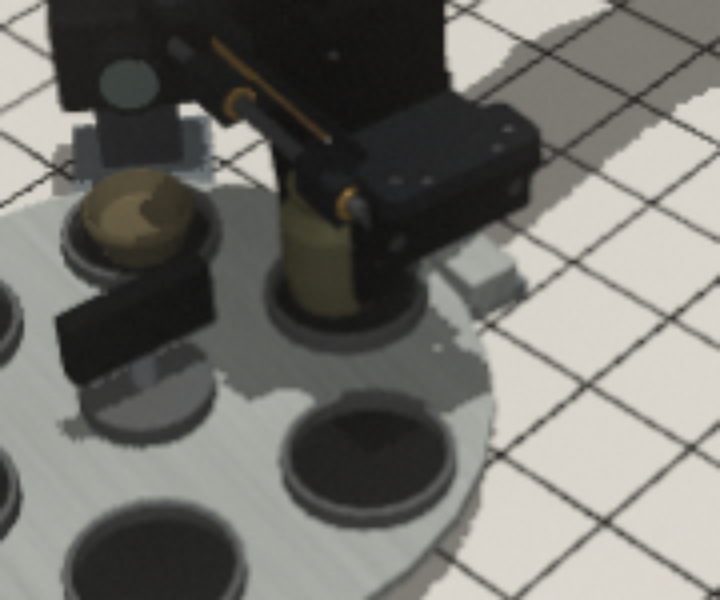

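The jar is centred in the tongue cup, about 1 cm above the floor. Lowering gently.

Emit:
drive_tool(motion=[[0.15,-0.1,0,0],[0.3,-0.1,0,0],[0.45,-0.1,0,0],[0.55,-0.1,0,0],[0.65,-0.1,0,0],[0.75,-0.1,0,0],[0.85,-0.1,0,0],[0.9,-0.1,0,0],[0.95,-0.1,0,0],[0.95,-0.1,0,0],[0.95,-0.1,0,0]])

```text
time: 10.15
ee_pos: [0.4797, -0.0938, 0.068]
eef_rot: [0.704, -0.066, -0.704, -0.066]
ft_force: [0.2, -0.0, -1.7]
width: 0.0452
```

Emit:
drive_tool(motion=[[0.05,0,0,0],[0.05,0,0,0],[0.1,0,0,0],[0.1,0,0,0],[0.1,0,0,0]])

```text
time: 10.57
ee_pos: [0.4798, -0.0938, 0.0674]
eef_rot: [0.704, -0.066, -0.704, -0.066]
ft_force: [-3.0, 0.3, 4.5]
width: 0.045
```

Contact felt (+4.5 N). Opening to about 64 mm to release.

Emit:
drive_tool(motion=[[0,0,0,0],[0,0,0,0],[0,0,0,0],[0,0,0,0],[0,0,0,0],[0,0,0,0]], grip=68)

```text
time: 11.07
ee_pos: [0.4797, -0.0938, 0.067]
eef_rot: [0.704, -0.066, -0.704, -0.066]
ft_force: [0.4, 0.7, 0.7]
width: 0.0633
```

Emit:
drive_tool(motion=[[-0.2,0,0,0],[-0.6,0,0,0],[-1.2,0,0,0],[-2,0,0,0],[-3,0,0,0],[-4.2,0,0,0],[-5.5,0,0,0],[-7,0,0,0],[-8.5,0,0,0],[-9.5,0,0,0],[-10,0,0,0],[-10,0,0,0]])

```text
time: 12.07
ee_pos: [0.4804, -0.0939, 0.1685]
eef_rot: [0.705, -0.066, -0.703, -0.066]
ft_force: [0.7, -0.1, -0.6]
width: 0.0633
```

```bash
python3 -c "
from h import *
go(.583,-.1135,.165,-100.7)
cv2.imwrite('pics/s6.png',cv2.resize(r.camera('scene')[100:300,140:360,::-1],None,fx=3,fy=3))"
```

```text
t 12.07 pos [ 0.4804 -0.0939  0.1685] down [ 0.002 -0.001 -1.   ] jawyaw -100.7 move [ 3.700e-01  1.000e-02 -1.045e+01] twist -0.008431416220204824 q7 -1.71 F [ 0.7 -0.1 -0.6] w 0.0633
```

View pics/s6.png

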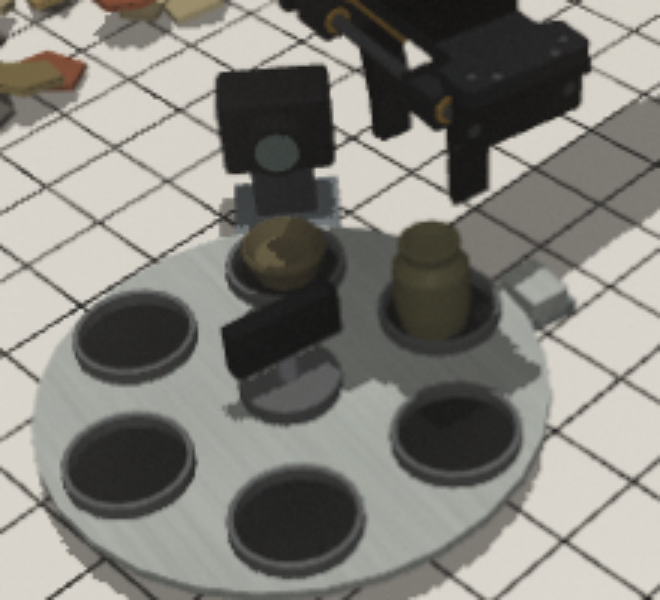

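The jar stands upright in the tongue pocket at (430,285), released. Moving over the bar and reopening fully.

Emit:
drive_tool(motion=[[0,0,-0.4,0],[0,0,-1.4,0],[0,0,-2.8,0],[0,0,-4.4,0],[0,0,-6,0],[0,0,-7.6,0],[0,0,-9,0],[0,0,-10,0],[0,0,-10.4,0],[0,0,-10.4,0],[0,0,-10.4,0]])

```text
time: 13.03
ee_pos: [0.5817, -0.113, 0.1663]
eef_rot: [-0.704, 0.066, 0.704, 0.066]
ft_force: [-0.5, -0.2, -0.2]
width: 0.0642
```

```bash
python3 -c "
from h import *
go(.583,-.1135,.086,-100.7)
cv2.imwrite('pics/s7.png',cv2.resize(r.camera('scene')[100:300,140:360,::-1],None,fx=3,fy=3))"
```

```text
t 13.03 pos [ 0.5817 -0.113   0.1663] down [-0.001  0.    -1.   ] jawyaw -100.7 move [ 8.03  0.03 -0.15] twist -0.00594151807553942 q7 -1.76 F [-0.5 -0.2 -0.2] w 0.0642
```

View pics/s7.png

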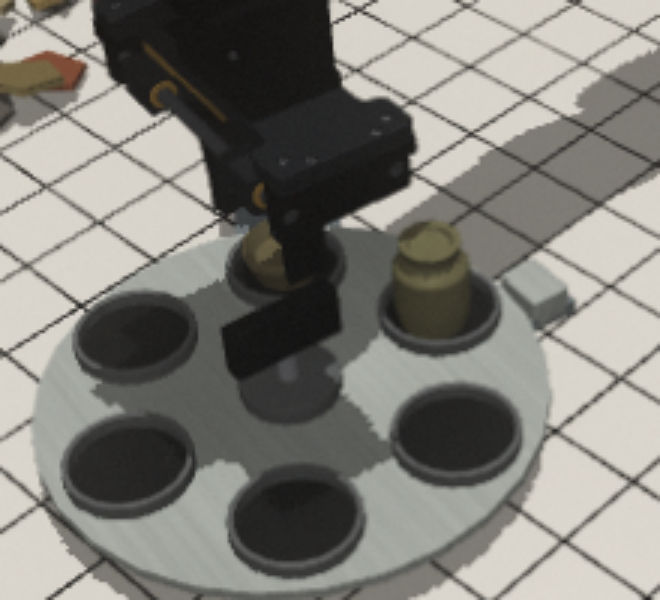

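The fingers straddle the bar, which is at about (285,330). Descending.

Emit:
drive_tool(motion=[[0.3,0,-0.1,0],[1,0,-0.1,0],[2,0,-0.1,0],[3.2,0,-0.1,0],[4.4,0,-0.1,0],[5.6,0,-0.1,0],[6.6,0,-0.1,0],[7.4,0,-0.1,0],[7.9,0,-0.1,0],[8,0,-0.1,0],[8,0,-0.1,0]])

```text
time: 14.0
ee_pos: [0.5829, -0.1133, 0.0869]
eef_rot: [-0.704, 0.066, 0.704, 0.066]
ft_force: [0.5, 0.7, -0.1]
width: 0.0634
```

Emit:
drive_tool(motion=[[0,0,0,0],[0,0,0,0],[0,0,0,0],[0,0,0,0],[0,0,0,0],[0,0,0,0],[0,0,0,0],[0,0,0,0],[0,0,0,0],[0,0,0,0],[0,0,0,0],[0,0,0,0]], grip=255, force=25)

```text
time: 15.0
ee_pos: [0.5826, -0.1144, 0.087]
eef_rot: [-0.704, 0.067, 0.704, 0.066]
ft_force: [-1.5, -5.2, 0.6]
width: 0.0136
```

```bash
python3 -c "
from h import *
go(.583,-.1135,.086,-40.7); print(r.read_state()['joint_positions'].round(2),r.read_state()['torque'])
cv2.imwrite('pics/s8.png',cv2.resize(r.camera('scene')[100:300,140:360,::-1],None,fx=3,fy=3))"
```

```text
t 15.0 pos [ 0.5826 -0.1144  0.087 ] down [-0.    -0.001 -1.   ] jawyaw -100.8 move [ 0.1  -0.09 -0.02] twist -12.017797851992487 q7 -1.79 F [-1.5 -5.2  0.6] w 0.0136
[ 0.47  0.43 -0.44  1.7   0.21  1.06 -1.79] [-1.1315177   0.28221542  0.03035181]
```

View pics/s8.png

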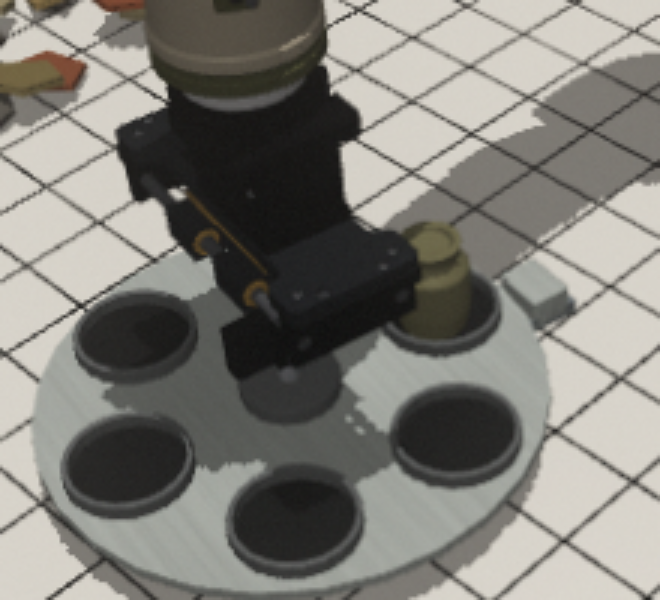

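Bar gripped (13.6 mm opening). Turning slowly, first half plus a check.

Emit:
drive_tool(motion=[[0,0.1,0,-0.05],[0,0.1,0,-0.15],[0,0.1,0,-0.3],[0,0.1,0,-0.6],[0,0.1,0,-0.9],[0,0.1,0,-1.2],[0,0.1,0,-1.5],[0,0.1,0,-1.8],[0,0.1,0,-2.1],[0,0.1,0,-2.4],[0,0.1,0,-2.7],[0,0.1,0,-3.0],[0,0.1,0,-3.3],[0,0.1,0,-3.6],[0,0.1,0,-3.9],[0,0.1,0,-4.1],[0,0.1,0,-4.3],[0,0.1,0,-4.4],[0,0.1,0,-4.5],[0,0.1,0,-4.5]], force=50)

```text
time: 16.72
ee_pos: [0.5827, -0.1139, 0.0871]
eef_rot: [0.703, 0.073, -0.703, 0.073]
ft_force: [-1.0, 1.7, 1.7]
width: 0.0139
```

```bash
python3 -c "
from h import *
go(.583,-.1135,.086,-40.7); print(r.read_state()['joint_positions'].round(2),r.read_state()['torque'])
cv2.imwrite('pics/s9.png',cv2.resize(r.camera('scene')[100:300,140:360,::-1],None,fx=3,fy=3))"
```

```text
t 16.72 pos [ 0.5827 -0.1139  0.0871] down [ 0.  0. -1.] jawyaw -78.2 move [ 0.11 -0.03 -0.04] twist -7.496106730504235 q7 -1.42 F [-1.   1.7  1.7] w 0.0139
[ 0.53  0.45 -0.51  1.69  0.24  1.06 -1.42] [ 0.39186582  0.30308098 -0.1244563 ]
```

View pics/s9.png

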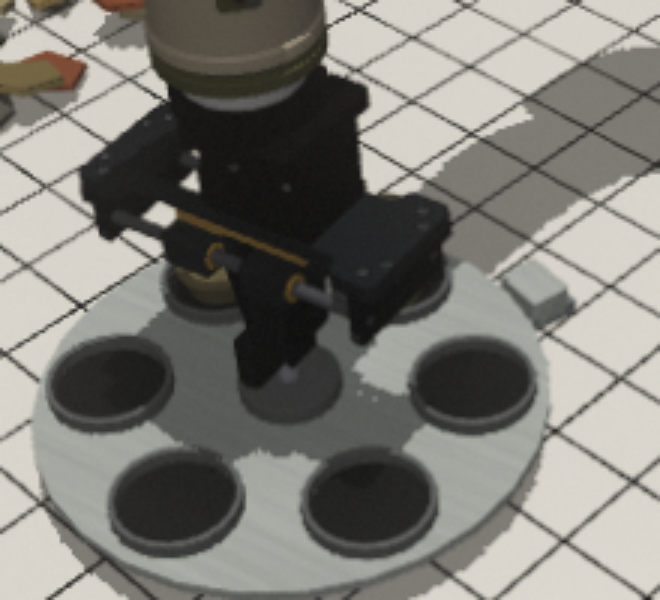

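The wheel is following the tool and the right way: counter-clockwise, with the jar's cup moving towards the camera. Continuing.

Emit:
drive_tool(motion=[[0,0,0,-0.2],[0,0,0,-0.5],[0,0,0,-0.9],[0,0,0,-1.3],[0,0,0,-1.7],[0,0,0,-2.1],[0,0,0,-2.5],[0,0,0,-3],[0,0,0,-3.5],[0,0,0,-4],[0,0,0,-4.5],[0,0,0,-5],[0,0,0,-5.5],[0,0,0,-6],[0,0,0,-6.5],[0,0,0,-6.9],[0,0,0,-7.2],[0,0,0,-7.4],[0,0,0,-7.5],[0,0,0,-7.5]])

```text
time: 18.43
ee_pos: [0.5822, -0.1131, 0.087]
eef_rot: [-0.642, -0.296, 0.642, -0.295]
ft_force: [-5.3, 5.2, 4.4]
width: 0.0139
```

Emit:
drive_tool(motion=[[0,0,0,0],[0,0,0,0],[0,0,0,0],[0,0,0,0]])

```text
time: 18.77
ee_pos: [0.5822, -0.1131, 0.0871]
eef_rot: [-0.642, -0.296, 0.643, -0.295]
ft_force: [-4.7, 5.1, 4.3]
width: 0.0137
```

```bash
python3 -c "
from h import *
go(.583,-.1135,.086,-40.7); print(r.read_state()['joint_positions'].round(2),r.read_state()['torque'])
cv2.imwrite('pics/s10.png',cv2.resize(r.camera('scene')[100:300,140:360,::-1],None,fx=3,fy=3))"
```

```text
t 18.77 pos [ 0.5822 -0.1131  0.0871] down [-0.001  0.001 -1.   ] jawyaw -40.6 move [ 0.11  0.09 -0.02] twist 0.02320154823258349 q7 -0.81 F [-4.7  5.1  4.3] w 0.0137
[ 0.62  0.47 -0.63  1.69  0.31  1.08 -0.81] [ 1.07130862  0.93660466 -0.0087769 ]
```

View pics/s10.png

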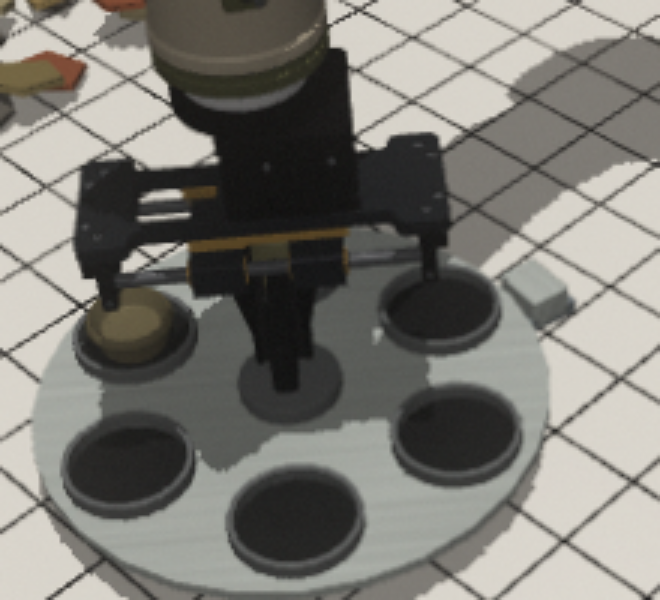

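The wheel is one click on with no axial torque left, so it rests in the detent. Easing the sideways preload, then opening and rising.

Emit:
drive_tool(motion=[[0,-0.05,0,0],[0,-0.1,0,0],[0,-0.1,0,0],[0,-0.1,0,0]])

```text
time: 19.15
ee_pos: [0.5822, -0.1131, 0.0871]
eef_rot: [0.643, 0.295, -0.642, 0.295]
ft_force: [0.3, 5.1, -0.5]
width: 0.0138
```

Emit:
drive_tool(motion=[[0,0,0,0],[0,0,0,0],[0,0,0,0],[0,0,0,0],[0,0,0,0],[0,0,0,0],[0,0,0,0],[0,0,0,0],[0,0,0,0],[0,0,0,0]], grip=75)

```text
time: 19.98
ee_pos: [0.5819, -0.1137, 0.0871]
eef_rot: [0.643, 0.295, -0.643, 0.295]
ft_force: [-0.2, 0.9, -0.7]
width: 0.0609
```

Emit:
drive_tool(motion=[[-0.3,0,0,0],[-1,0,0,0],[-2,0,0,0],[-3.5,0,0,0],[-5,0,0,0],[-6.5,0,0,0],[-8,0,0,0],[-10,0,0,0],[-12,0,0,0],[-14,0,0,0],[-15,0,0,0],[-15.5,0,0,0],[-15.5,0,0,0]])

```text
time: 21.07
ee_pos: [0.5823, -0.1137, 0.2432]
eef_rot: [0.643, 0.294, -0.642, 0.295]
ft_force: [-0.5, -0.1, -0.5]
width: 0.0616
```

```bash
python3 -c "
from h import *
go(.583,.1,.25,-40.7)
cv2.imwrite('pics/s11.png',cv2.resize(r.camera('scene')[70:300,120:360,::-1],None,fx=2.5,fy=2.5))"
```

```text
t 21.07 pos [ 0.5823 -0.1137  0.2432] down [ 0.002 -0.001 -1.   ] jawyaw -40.7 move [ -0.69 -13.89 -16.23] twist -0.008329607877880108 q7 -0.74 F [-0.5 -0.1 -0.5] w 0.0616
```

View pics/s11.png

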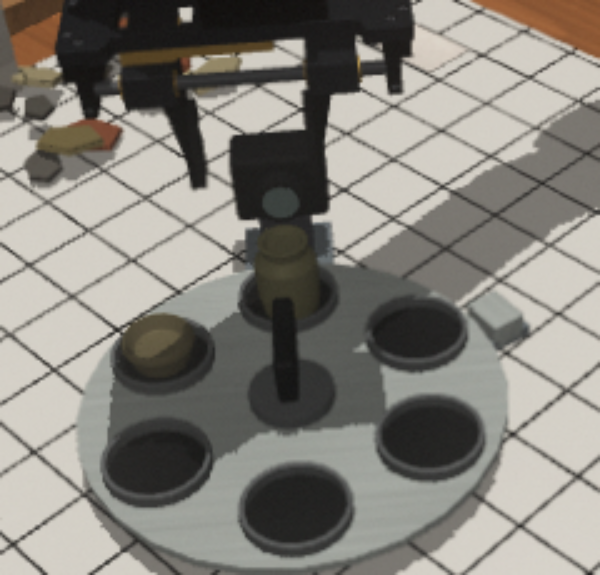

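The jar stands upright in the cup in front of the camera at (287,275), and the gripper is clear. Moving aside for a check from the top camera.

Emit:
drive_tool(motion=[[0,-1,-1,0],[0,-2.5,-3,0],[0,-4,-5,0],[0,-6,-7,0],[0,-8,-9.5,0],[0,-10,-12,0],[0,-12,-14,0],[0,-14,-16,0],[0,-15,-17.5,0],[0,-16,-18.5,0],[0,-16,-18.5,0],[0,-16,-18.5,0],[0,-16,-18.5,0]])

```text
time: 22.2
ee_pos: [0.5812, 0.1301, 0.2413]
eef_rot: [-0.642, -0.294, 0.643, -0.295]
ft_force: [-0.5, -0.6, -0.8]
width: 0.0614
```

```bash
python3 -c "
from h import *
im=r.camera('top')[:,:,::-1]; s=r.camera('scene')[:,:,::-1]
cv2.imwrite('pics/t12.png',np.hstack([cv2.resize(im[140:340,340:580],None,fx=1.6,fy=2)[:, :400],cv2.resize(s[90:290,140:340],(400,400))]))
cv2.imwrite('pics/t12f.png',im)
a=np.radians(169.3+60);P=np.array([.5829+.105*np.cos(a),-.1135+.105*np.sin(a),.096]);print(P,proj('top',P),proj('scene',P))
for k in range(6):
  b=np.radians(49.3+60*k);print(proj('top',[.5829+.105*np.cos(b),-.1135+.105*np.sin(b),.044]).round(0))
print(r.read_state()['time'],r.read_state()['joint_vel'].round(3))"
```

```text
[ 0.51442967 -0.19310411  0.096     ] [[488.03436554 257.00232003]] [[230.68438018 164.56231151]]
[[387. 188.]]
[[378. 243.]]
[[424. 281.]]
[[478. 262.]]
[[485. 206.]]
[[439. 171.]]
22.3 [ 0.002 -0.001 -0.001 -0.003  0.001  0.001 -0.001]
```

View pics/t12.png

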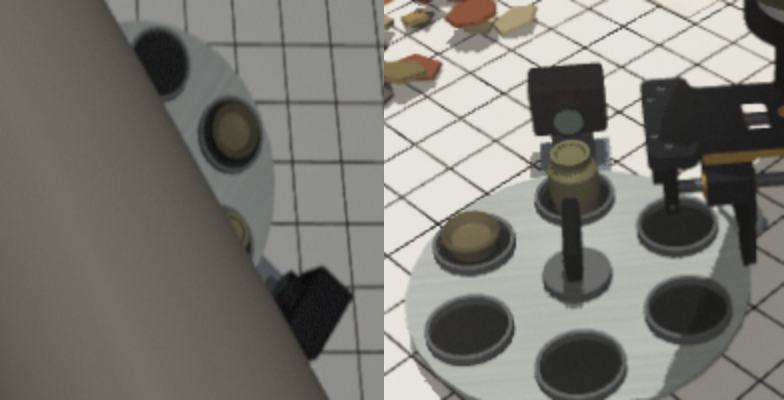

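View pics/t12f.png

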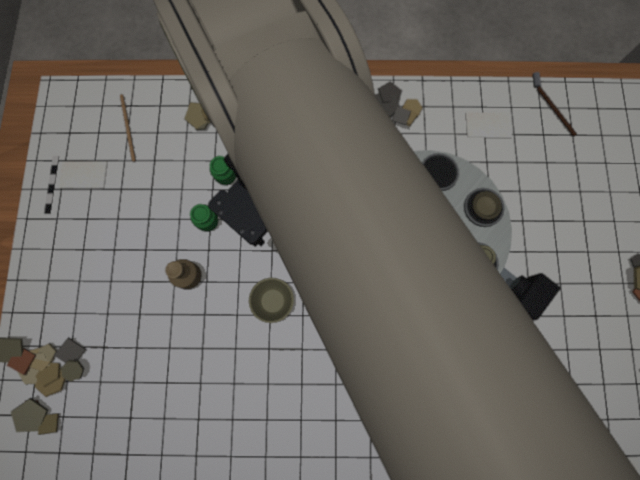

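Jar rim in the scene view is at (233,166), against (231,165) predicted for a jar exactly one click on. The pot foot and its cup are at (485,206) in the top view, as predicted. The arm is at rest and clear, so I'm handing in.

```bash
python3 -c "
from bench import r
print(r.close_job())"
```

```text
the job is handed in; nothing more can be done
None
```

The brown straight-sided jar was set upright in the tongue pocket and released. I then turned the carousel one click counter-clockwise by its bar, let go and moved the arm clear. The job was handed in at about 22 s of the 51 s allowed.

- **Placing:** the jar touched the pocket floor at about 4.5 N and stood upright after release.
- **Turn:** before I let go, the tool had turned 60° and almost no turning torque was left at the bar. That fits the wheel resting in its click.
- **Final position:** in the last scene picture the jar rim is at (233,166), against (231,165) predicted. In the top view the pot foot and its cup are at the predicted (485,206).
- **Limits of the checks:** in the last top view the arm hid most of the jar, so its final position rests on the scene camera. No check failed. The one disagreement was a sideways push of about 5–7 N while holding the bar, from roughly 1 mm of off-centre, and it disappeared on release.

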